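Set the winder's speed dial and hold the index pin out

TASK

Get the small thread winder ready to run: first turn the dial on the control box until its pointer stands at the one raised tab of the setting ring around it. Then take the spool-shaped handle of the sprung locking pin on the winder, pull it fully back to its stop so that the pin is out of the hole in the plate's rim, and finish while still holding it there. Leave the dial at the tab, the thread spool standing on its plate, and the other things on the bench where they are.

Things in the scene. Friction and masses are not known exactly. Their poses are not given: they have to be found in the camera images.
- winder: Fixed thread winder, left or right of the box: grey base 190 x 124 mm, round aluminium plate (diameter 120 mm, top at 66 mm, axis at x = +45 mm, dark holes in its rim; it does not turn) with a spool on it, dark bracket (40 mm wide, 74 mm high) with the locking pin. Origin on the bench under its middle; z up; -x runs from the plate through the bracket to the handle: the level pull direction.
- plunger_grip (a point): Middle of the neck of the pin's black spool-shaped handle, 58 mm above the bench; moves with the pin. Round level neck: diameter 18 mm, 32 mm long along x, between a collar (diameter 26) at the bracket side and an end flange (diameter 30, 8 thick). Pull direction -x; y level across, z up. Take it from above, closing along y. The bracket's brass bush is 22 mm away (+x) when home.
- plunger (a joint): How far the locking pin is pulled back, in m: 0 home (pin 9 mm deep in the plate's hole), 0.014 at the stop, fully back. A spring pulls it home: about 4 N at home, 9 N at the stop; it does not latch.
- pin_tip (a point): Tip of the steel pin (diameter 8 mm).
- seat_hole (a point): Centre of the mouth of the hole in the plate's rim in which the pin sits.
- control_box: Fixed grey speed control box, 130 x 140 mm, 42 mm high, with the dial in the middle of its top. Origin under its centre on the bench, z up, x away from the robot when unturned.
- dial_knob (a joint): Angle of the dial in rad, growing clockwise seen from above: 0 when the pointer points along the box's +y, 1.571 when along the box's +x. It turns from -0.5 to 3.6, stiffly (about 0.04 N m), and stays where it is left.
- dial_grip (a point): On the dial's axis, half-way up its bar grip, 62 mm above the bench. The black bar is 12 mm thick (x), 50 mm long (y), 22 mm high (51 to 73 mm above the bench), on a round skirt of diameter 60 mm; grip it across its thickness. The frame turns with the dial; +y points to the pointer's tip.
- pointer_tip (a point): Tip of the dial's small white pointer nib, 36 mm from the dial's axis, low beside the skirt; a white line on the bar's top runs from the axis towards the same end.
- set_mark (a point): Where the pointer's tip must stand: 36 mm from the dial's axis, just inside the raised steel tab (10 x 7 mm, 8 mm high) of the flat steel setting ring that lies round the dial. The ring is fixed; its tab is at a different angle each time.
- spool: Thread spool, red thread on wooden ends, diameter 38 mm, 50 mm high, standing loose on the winder's plate. Origin at its underside. To be left standing.
- rivet_tin: Bystander: small round tin, diameter 43 mm, 21 mm high, origin at its underside.
- beeswax: Bystander: yellow block, 30 x 50 mm, 20 mm high, origin at its underside.
- green_case: Bystander: dark green case, 70 x 119 mm, 31 mm high, origin at its underside.
- thread_tub: Bystander: round white tub, diameter 109 mm, 46 mm high, origin at its underside.
- bead_jar: Bystander: small glass jar with lid, diameter 44 mm, 61 mm high, origin at its underside.

How it is judged:
On the way, in this order (a step that is already met when the one before it is completed fails the run):
1. the dial's pointer stands at the setting ring's tab, the pin still home (horizontal distance between pointer_tip and set_mark below 0.005 m and value of joint plunger below 0.003 m), for 0.3 s.
2. the pin is pulled fully back by the gripper (value of joint plunger above 0.012 m and contact force between the fingers and plunger above 2 N), for 0.2 s.
At the end, for the whole second after the job is handed in: The gripper holds the locking pin pulled back by more than 12 of its 14 mm (pin clear of its hole), the dial's pointer tip is within 5 mm (about 8 degrees) of the point at the tab, and the spool stands upright on the plate (all of step 2 and horizontal distance between pointer_tip and set_mark below 0.005 m and angle between spool's own z axis and vertical below 0.2 rad and z of spool in the frame of winder above 0.06 m); the arm keeps its last pose, push and grip.
It fails at once if the pin is pulled while the dial is not at the tab (value of joint plunger above 0.005 m and horizontal distance between pointer_tip and set_mark above 0.0055 m).
It fails at once if the spool is pushed off its place or tipped (distance of spool from where it was at the start of the episode above 0.015 m or angle between spool's own z axis and vertical above 0.3 rad).
It fails at once if a bystander is moved by more than 3 cm (distance of any of rivet_tin, beeswax, green_case, thread_tub, bead_jar from where it was at the start of the episode above 0.03 m).
It also fails if it takes over 64 s, if anything falls off the work surface, if the arm or the gripper's body presses on something with over 40 N, if the wrist force passes 120 N, or if a joint passes its speed limit or range.

ROBOT

A 6-joint arm with a two-finger parallel gripper is mounted at the origin on a cart in front of the work surface, level with it; the furniture and walls round the work are solid. World frame = base frame: x ahead of the robot, y to its left, z up, the work surface at z = 0. Lengths are in m, angles in rad, forces in N, time in s.
With the tool pointing down it reaches from about 0.3 to 0.75 m from the base axis. Payload 8.5 kg.
Tool frame: the origin (TCP) lies at the very end of the fingers, on their centre line; the grasp point (between the pads) lies env.hold_point_z behind it (env.hold_point_z is the distance from the TCP to the grasp point, in m); z points along the fingers, y is the line along which they close (so a half turn about z gives the same grasp; the last joint's range is limited). The gripper opens to 88 mm and grips with 3 to 60 N. Pads are 18 mm wide; open, the fingers measure 123 mm over their backs; the gripper's body (75 mm by 187 mm) begins 45 mm behind the grasp point.
Start: joints at [-1.36, 0.381, 1.297, -0, 1.464, -0.215], TCP at [0.227, -0.501, 0.239] pointing down, gripper open.
Joint ranges: [-3.11, 3.11], [-0.89, 2.33], [0.22, 2.48], [-1.42, 4.56], [0.17, 2.85], [-2.88, 2.88]. Speed limits (rad/s): [2.39, 2.39, 3.14, 3.14, 3.14, 3.14].

INTERFACE

Orientations are given as a unit quaternion [x, y, z, w].
In Python, from bench import observe, read_camera, camera_info, env, spot_in gives the robot as it stands.
- The arm moves only by the tool arm_command, never from a script. Its argument "commands" is a list of rows, each a list of 6 numbers: the shift along the tool's x, y, z in units of 40 mm (1.0 is 40 mm), then the turn, a rotation vector about the tool's x, y, z in units of 8 degrees (1.0 is 8 degrees). A call has 1 to 20 rows; each row is the pose to reach, as a shift and turn from the pose commanded when the call began, along the tool's axes at that moment; what a row does not reach only later rows make up. A row lasts 1/10 s, in which the tool goes at most 50 mm and 8.59 degrees, less where a joint would pass 70% of its speed; a pose out of reach is approached as far as the arm can. A call with a gripper value outside its range is refused whole. "grip" is the finger opening in mm, from 0 to 88.1, set as the call begins (left out, the last holds). The fingers move at their own pace and stop on an object; "force" is the grip in N (left out, the last holds). Time passes only in rows, so rows that repeat a pose let the fingers close. It gives the time, the measured TCP pose, the force, the opening and the grip force at its end, in the units of the state.
- observe(): the state, without advancing time (a new reading comes with each control period).
- read_camera(name): name is "scene" or "top" or "wrist"; returns (picture, depth): 384x512x3 uint8, blue, green, red; 384x512 float32, m along the optical axis (not along the pixel's ray), 0 where there is no reading.
- camera_info(name): a dict with "intrinsics" (3x3 intrinsics, pixels), "distortion" ([k1, k2, p1, p2, k3] as OpenCV has them; the pictures are not rectified), "R" (3x3) and "t" (3): a world point X has camera coordinates R X + t. Camera axes: x right, y down, z forward; pixel columns grow to the right and rows downward; lengths in m; the calibration is good to about 2 mm. A picture is of the moment at which its call begins: read the wrist's pose just before it. camera_info takes no time and is no camera call; for the wrist camera it gives the pose at the moment of the call.
- env.job_done(): hands the job in; it is judged then, once.
Trained networks look in the newest picture that a camera, given by its name, has taken for a name from the list of things; names that differ only in an ending like _2 or _b are one class to them, and where a whole thing is asked for, a point or a joint stands for the part that bears it (a point fixed in the world has none). Each returns a list of dicts, best first, with "score" (0 to 1); they miss things now and then, are a little off and sometimes report something else, mostly with a low value. They report only what shows in the picture. A call takes as long as a camera call.
- spot_in(camera, target): "rect" ([left, top, right, bottom] in pixels, round what is visible of it).
The state is a dict: "time_s": time; "qpos": joint angles; "dq": joint speeds; "joint_efforts": joint torques, N m; "position": TCP position; "ee_rot": TCP orientation; "ft_force": force on the tool from outside, world axes, zero at the start; "moment": the same for the moment, N m; "grip_width": finger opening in m; "grasp_force": force on a finger pad.
Only numpy, scipy, OpenCV 4.12 (cv2) and the standard library are available. Lean on these libraries where they do the work, as an engineer would, in place of code of your own. Each camera call takes 0.05 s, during which the arm holds its last target. There are 200 camera calls.

## Working session

There is one attempt and no reset: what is moved stays moved. The work goes in short steps, Python scripts to look and compute and a tool call to move; the robot and the scene stay as the last step left them, time stands still between calls to the robot, and variables do not carry over. Pictures are saved under pics/ and viewed, at most 10 in all, crops included, and the job is handed in when it is done.

Besides the shell and the picture viewer there is one more tool, called after "Request:" as a command line: name --pt "numbers of a row" for each row, then --argument value for the rest. arm_command: Moves the arm, as the interface text tells. Its arguments: {"type":"object","properties":{"commands":{"type":"array"},"grip":{"type":"number"},"force":{"type":"number"}},"required":["commands"]}

```bash
mkdir -p pics
python3 - <<'E'
from bench import *
import cv2,numpy as np
s=observe();print(s['time_s'],s['position'],s['ee_rot'],env.hold_point_z)
a,_=read_camera("top");b,_=read_camera("scene")
cv2.imwrite('pics/a.png',a);cv2.imwrite('pics/b.png',b)
for n in ["winder","control_box","dial_knob","plunger","spool"]:
  print(n,[(r['rect'],round(r['score'],2)) for r in spot_in("top",n)[:2]])
E
```

```text
0.0 [ 0.22709855 -0.50061769  0.23813216] [ 9.77426676e-01  2.11273609e-01 -1.33936546e-05 -7.44512284e-04] 0.0187
winder [([191.4, 175.6, 232.9, 234.2], 0.66)]
control_box [([276.1, 193.7, 318.1, 232.8], 0.88), ([350.9, 219.6, 384.0, 249.9], 0.66)]
dial_knob [([292.2, 198.9, 304.6, 220.0], 0.48)]
plunger []
spool [([192.7, 177.2, 233.6, 232.7], 0.75), ([200.6, 188.3, 211.9, 197.3], 0.52)]
```

View pics/a.png

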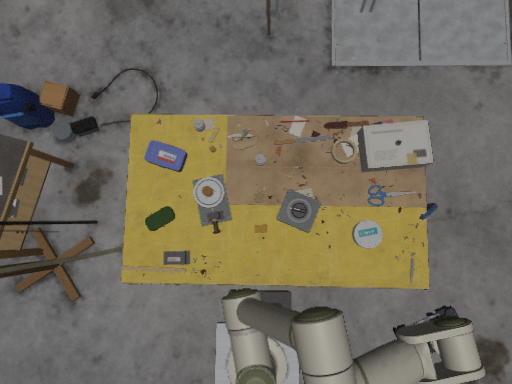

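View pics/b.png

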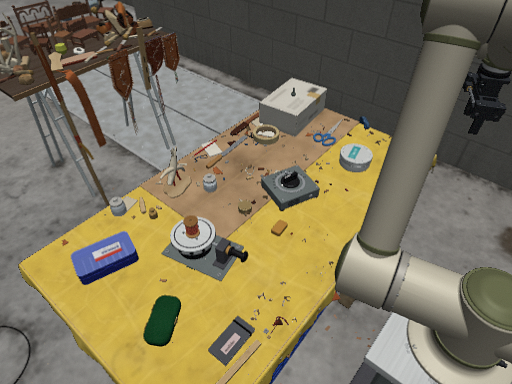

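The top view shows the winder plate at about (209,192), its handle at about (216,228), and the dial at (298,210). Both are clear of the bystanders. Next I'll convert these pixels to world positions.

```bash
cat > h.py <<'E'
from bench import *
import cv2,numpy as np
def ray(ci,px,z):
    """world points at height z seen at pixels px"""
    p=cv2.undistortPoints(np.array(px,float).reshape(-1,1,2),np.array(ci['intrinsics']),np.array(ci['distortion'])).reshape(-1,2)
    R=np.array(ci['R']);c=-R.T@np.array(ci['t'])
    d=np.c_[p,np.ones(len(p))]@R
    return c+d*((z-c[2])/d[:,2])[:,None]
def proj(ci,X):
    return cv2.projectPoints(np.array(X,float).reshape(-1,3),cv2.Rodrigues(np.array(ci['R']))[0],np.array(ci['t'],float),np.array(ci['intrinsics']),np.array(ci['distortion']))[0].reshape(-1,2)
def tool(p):
    """world point in tool axes, units of 40mm"""
    from scipy.spatial.transform import Rotation as Ro
    s=observe();return Ro.from_quat(s['ee_rot']).inv().apply(np.array(p)-s['position'])/.04
E
python3 - <<'E'
from h import *
ci=camera_info("top")
print(ray(ci,[[298,210]],.073),ray(ci,[[209,192]],.066),ray(ci,[[216,228]],.058),ray(ci,[[260.5,228.5]],.02))
w=camera_info("wrist");s=observe();
from scipy.spatial.transform import Rotation as Ro
R=Ro.from_quat(s['ee_rot']).as_matrix();c=-np.array(w['R']).T@w['t']
print("cam in tool",R.T@(c-s['position']),np.array(w['R'])@R,w['intrinsics'],R)
E
```

```text
[[ 0.58583934 -0.14966323  0.073     ]] [[0.65069554 0.1926382  0.066     ]] [[0.51310094 0.16253767 0.058     ]] [[ 0.5142787  -0.00767262  0.02      ]]
cam in tool [ 0.08563759  0.00042268 -0.1471122 ] [[-1.17810426e-03  9.99999270e-01  2.67519031e-04]
 [-9.46571373e-01 -1.02888756e-03 -3.22492756e-01]
 [-3.22492245e-01 -6.33155945e-04  9.46571894e-01]] [[330.95791115   0.         252.39270013]
 [  0.         330.95791115 191.67869312]
 [  0.           0.           1.        ]] [[ 9.10707221e-01  4.13052477e-01 -9.14183336e-05]
 [ 4.13052479e-01 -9.10707135e-01  4.05286807e-04]
 [ 8.41493910e-05 -4.06858191e-04 -9.99999914e-01]]
```

Request:
arm_command --pt "11.8 -4.3 0 0 0 0" --pt "11.8 -4.3 0 0 0 0" --pt "11.8 -4.3 0 0 0 0" --pt "11.8 -4.3 0 0 0 0" --pt "11.8 -4.3 0 0 0 0" --pt "11.8 -4.3 0 0 0 0" --pt "11.8 -4.3 0 0 0 0" --pt "11.8 -4.3 0 0 0 0" --pt "11.8 -4.3 0 0 0 0" --pt "11.8 -4.3 0 0 0 0" --pt "11.8 -4.3 0 0 0 0" --pt "11.8 -4.3 0 0 0 0" --pt "11.8 -4.3 0 0 0 0" --pt "11.8 -4.3 0 0 0 0" --pt "11.8 -4.3 0 0 0 0" --pt "11.8 -4.3 0 0 0 0"

```text
time_s: 1.95
position: [0.5856, -0.15, 0.239]
ee_rot: [0.978, 0.211, 0.0, 0.0]
ft_force: [0.4, 0.4, 0.3]
grip_width: 0.0879
grasp_force: 0.0
```

Run:
```python
from h import *
s=observe();print(s['time_s'],s['position'],s['ee_rot'],s['qpos'],s['ft_force'])
a,_=read_camera("wrist");cv2.imwrite('pics/c.png',a)
ci=camera_info("wrist")
# rectified overhead view at z=0.05, 0.25 mm/px? 
cx,cy=.586,-.150
n=600;m=.18/n
u,v=np.meshgrid(np.arange(n),np.arange(n))
X=np.stack([cx+.09-v*m,cy+.09-u*m,np.full_like(u,.05,float)],-1)
q=proj(ci,X.reshape(-1,3)).reshape(n,n,2).astype(np.float32)
cv2.imwrite('pics/d.png',cv2.remap(a,q[...,0],q[...,1],cv2.INTER_CUBIC))
```

```text
1.95 [ 0.58560026 -0.14997715  0.23896416] [9.77549157e-01 2.10707463e-01 7.67706980e-05 6.84284730e-05] [-4.46334057e-01  4.77636928e-01  1.13635314e+00 -1.42711147e-05
  1.52739740e+00  6.99865657e-01] [0.43545738 0.37863117 0.26015545]
```

View pics/d.png

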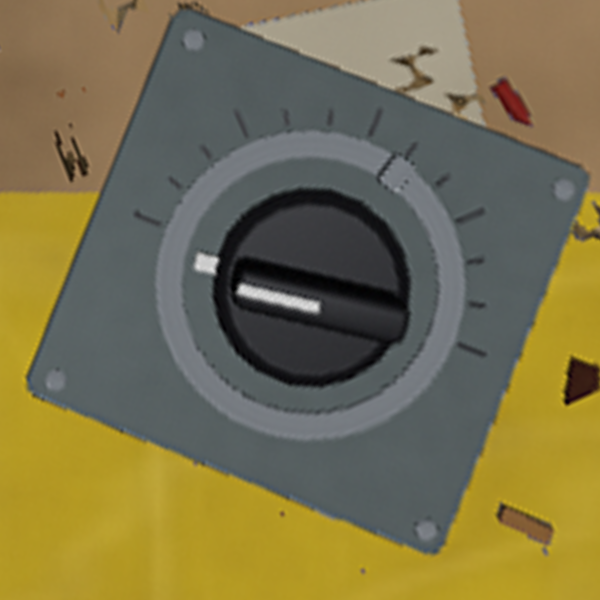

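The rectified view (0.3 mm/px, up = +x, left = +y) gives these readings:
- **Dial:** the axis is at about (312,289), which is world (0.5895, -0.1535). The nib is at (205,262).
- **Pointer:** it stands about 12.5° clockwise from world +y.
- **Tab:** it is at (395,173), about 125°, so the dial needs roughly +112.5° clockwise.

Next I'll align with the bar and descend.

Request:
arm_command --pt "0.05 0.12 0.8 0 0 -1" --pt "0.05 0.12 1.6 0 0 -2" --pt "0.05 0.12 2.4 0 0 -3" --pt "0.05 0.12 3.0 0 0 -4" --pt "0.05 0.12 3.2 0 0 -5" --pt "0.05 0.12 3.4 0 0 -6" --pt "0.05 0.12 3.5 0 0 -6.66" --pt "0.05 0.12 3.5 0 0 -6.66" --pt "0.05 0.12 3.9 0 0 -6.66" --pt "0.05 0.12 4.3 0 0 -6.66" --pt "0.05 0.12 4.62 0 0 -6.66" --pt "0.05 0.12 4.62 0 0 -6.66" --pt "0.05 0.12 4.62 0 0 -6.66" --grip 50

```text
time_s: 3.3
position: [0.59, -0.1529, 0.0543]
ee_rot: [0.779, 0.627, 0.0, 0.0]
ft_force: [0.3, 1.0, -0.7]
grip_width: 0.0501
grasp_force: 0.0
```

Request:
arm_command --pt "0 0 0 0 0 0" --pt "0 0 0 0 0 0" --pt "0 0 0 0 0 0" --pt "0 0 0 0 0 0" --pt "0 0 0 0 0 0" --pt "0 0 0 0 0 0" --pt "0 0 0 0 0 0" --pt "0 0 0 0 0 0" --grip 5 --force 25

```text
time_s: 4.1
position: [0.5882, -0.1525, 0.0541]
ee_rot: [0.779, 0.627, -0.001, -0.002]
ft_force: [-8.3, 1.0, 5.9]
grip_width: 0.0121
grasp_force: 25.0
```

Request:
arm_command --pt "0 -0.06 0 0 0 0" --pt "0 -0.06 0 0 0 0.8" --pt "0 -0.06 0 0 0 1.6" --pt "0 -0.06 0 0 0 2.4" --pt "0 -0.06 0 0 0 3.2" --pt "0 -0.06 0 0 0 4" --pt "0 -0.06 0 0 0 4.8" --pt "0 -0.06 0 0 0 5.6" --pt "0 -0.06 0 0 0 6.4" --pt "0 -0.06 0 0 0 7" --pt "0 -0.06 0 0 0 7" --pt "0 -0.06 0 0 0 7"

```text
time_s: 5.3
position: [0.5892, -0.1535, 0.0542]
ee_rot: [0.982, 0.188, 0.002, 0.002]
ft_force: [7.4, -3.6, -3.7]
grip_width: 0.0118
grasp_force: 25.0
```

Request:
arm_command --pt "0 0 0 0 0 0.8" --pt "0 0 0 0 0 1.6" --pt "0 0 0 0 0 2.4" --pt "0 0 0 0 0 3.2" --pt "0 0 0 0 0 4" --pt "0 0 0 0 0 4.8" --pt "0 0 0 0 0 5.6" --pt "0 0 0 0 0 6.4" --pt "0 0 0 0 0 7.06" --pt "0 0 0 0 0 7.06" --pt "0 0 0 0 0 7.06" --pt "0 0 0 0 0 7.06"

```text
time_s: 6.5
position: [0.589, -0.1549, 0.0542]
ee_rot: [0.954, -0.299, 0.003, 0.002]
ft_force: [6.4, -12.3, -4.2]
grip_width: 0.0116
grasp_force: 25.0
```

Request:
arm_command --pt "0 0 0 0 0 0" --pt "0 0 0 0 0 0" --pt "0 0 0 0 0 0" --pt "0 0 0 0 0 0" --pt "0 0 -1 0 0 0" --pt "0 0 -2 0 0 0" --pt "0 0 -3 0 0 0" --pt "0 0 -4 0 0 0" --pt "0 0 -4.6 0 0 0" --pt "0 0 -4.6 0 0 0" --pt "0 0 -4.6 0 0 0" --grip 50

```text
time_s: 7.6
position: [0.5872, -0.1521, 0.2374]
ee_rot: [0.954, -0.299, -0.0, -0.0]
ft_force: [-0.1, 0.5, 0.2]
grip_width: 0.0501
grasp_force: 0.0
```

Run:
```python
from h import *
s=observe();print(s['time_s'],s['position'],s['ee_rot'],s['qpos'])
a,_=read_camera("wrist")
ci=camera_info("wrist");c=-np.array(ci['R']).T@ci['t'];print(c)
cx,cy=.5885,-.1535
n=560;m=.112/n
u,v=np.meshgrid(np.arange(n),np.arange(n))
X=np.stack([cx+.056-v*m,cy+.056-u*m,np.full_like(u,.046,float)],-1)
q=proj(ci,X.reshape(-1,3)).reshape(n,n,2).astype(np.float32)
cv2.imwrite('pics/e.png',cv2.remap(a,q[...,0],q[...,1],cv2.INTER_CUBIC))
```

```text
7.6 [ 0.58716782 -0.15207435  0.23738041] [ 9.54254833e-01 -2.98994349e-01 -2.99304000e-04 -6.25473363e-05] [-4.48397362e-01  4.82668143e-01  1.13229188e+00  3.74703961e-05
  1.52724302e+00  1.72967459e+00]
[ 0.6578947  -0.20025355  0.38340497]
```

View pics/e.png

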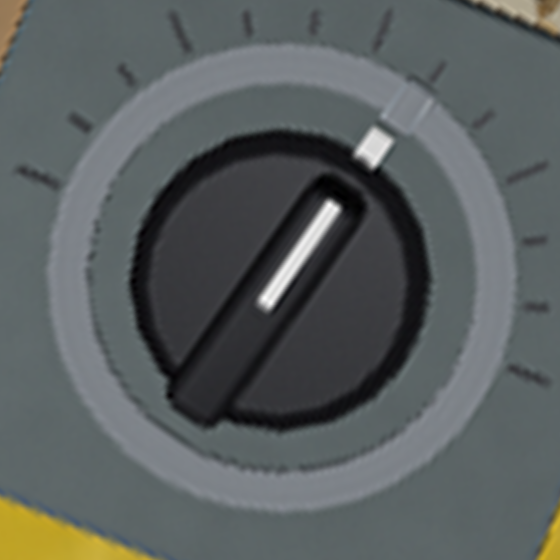

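The dial's nib at (373,148) and the tab at (410,105) lie on the same ray from the axis at (282,276), to about 1.5°. The dial is set. Next is the winder.

Request:
arm_command --pt "-1 -0.9 0 0 0 -1" --pt "-2 -1.8 0 0 0 -2" --pt "-3 -2.7 0 0 0 -3" --pt "-4 -3.6 0 0 0 -4" --pt "-5 -4.5 0 0 0 -5" --pt "-6 -5.4 0 0 0 -5.9" --pt "-6 -5.4 0 0 0 -5.9" --pt "-6 -5.4 0 0 0 -5.9" --pt "-6 -5.4 0 0 0 -5.9" --pt "-6 -5.4 0 0 0 -5.9" --pt "-6 -5.4 0 0 0 -5.9"

```text
time_s: 8.75
position: [0.514, 0.1609, 0.2375]
ee_rot: [0.994, 0.107, -0.0, 0.0]
ft_force: [-0.0, 0.8, 0.4]
grip_width: 0.0498
grasp_force: 0.0
```

Run:
```python
from h import *
s=observe();print(s['time_s'],s['position'],s['ee_rot'],s['qpos'])
a,_=read_camera("wrist")
ci=camera_info("wrist");c=-np.array(ci['R']).T@ci['t'];print(c)
cx,cy=.54,.165
n=600;m=.18/n
u,v=np.meshgrid(np.arange(n),np.arange(n))
X=np.stack([cx+.09-v*m,cy+.09-u*m,np.full_like(u,.058,float)],-1)
q=proj(ci,X.reshape(-1,3)).reshape(n,n,2).astype(np.float32)
cv2.imwrite('pics/f.png',cv2.remap(a,q[...,0],q[...,1],cv2.INTER_CUBIC))
```

```text
8.75 [0.51398632 0.16086664 0.23752392] [ 9.94255771e-01  1.07029550e-01 -3.67106647e-04  5.74161622e-05] [ 8.34452720e-02  3.61764108e-01  1.33076955e+00 -1.33239166e-04
  1.44979027e+00  1.43978781e+00]
[0.59781432 0.17910188 0.38471524]
```

View pics/f.png

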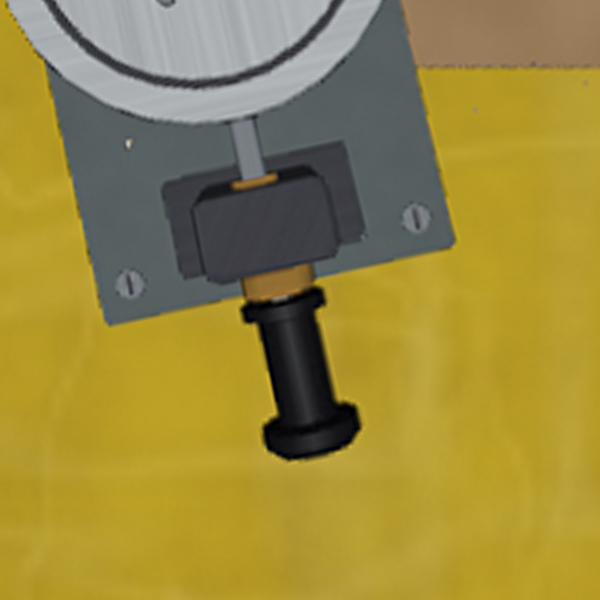

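The rectified view (0.3 mm/px) shows the handle's neck centred at about (296,361), which is world (0.521, 0.166). The winder's axis heads 12.5°, which matches the tool. Next I'll descend and grip.

Request:
arm_command --pt "0.2 -0.08 0.8 0 0 0" --pt "0.2 -0.08 1.6 0 0 0" --pt "0.2 -0.08 2.4 0 0 0" --pt "0.2 -0.08 3.2 0 0 0" --pt "0.2 -0.08 3.8 0 0 0" --pt "0.2 -0.08 4.2 0 0 0" --pt "0.2 -0.08 4.6 0 0 0" --pt "0.2 -0.08 4.95 0 0 0" --pt "0.2 -0.08 4.95 0 0 0" --pt "0.2 -0.08 4.95 0 0 0"

```text
time_s: 9.8
position: [0.5211, 0.1665, 0.0402]
ee_rot: [0.994, 0.108, 0.0, -0.0]
ft_force: [0.7, -0.6, -0.4]
grip_width: 0.0502
grasp_force: 0.0
```

Request:
arm_command --pt "0 0 0 0 0 0" --pt "0 0 0 0 0 0" --pt "0 0 0 0 0 0" --pt "0 0 0 0 0 0" --pt "0 0 0 0 0 0" --pt "0 0 0 0 0 0" --pt "0 0 0 0 0 0" --grip 10 --force 40

```text
time_s: 10.5
position: [0.5211, 0.1659, 0.0402]
ee_rot: [0.994, 0.108, 0.0, 0.001]
ft_force: [1.5, -6.3, 1.0]
grip_width: 0.0161
grasp_force: 39.8
```

Request:
arm_command --pt "-0.05 0.02 0 0 0 0" --pt "-0.1 0.02 0 0 0 0" --pt "-0.15 0.02 0 0 0 0" --pt "-0.2 0.02 0 0 0 0" --pt "-0.25 0.02 0 0 0 0" --pt "-0.25 0.02 0 0 0 0" --pt "-0.25 0.02 0 0 0 0"

```text
time_s: 11.2
position: [0.5126, 0.1639, 0.0402]
ee_rot: [0.994, 0.108, 0.002, 0.0]
ft_force: [6.6, -0.0, -3.5]
grip_width: 0.0161
grasp_force: 40.0
```

Request:
arm_command --pt "-0.05 0 0 0 0 0" --pt "-0.1 0 0 0 0 0" --pt "-0.14 0 0 0 0 0" --pt "-0.18 0 0 0 0 0" --pt "-0.2 0 0 0 0 0" --pt "-0.2 0 0 0 0 0" --pt "-0.2 0 0 0 0 0" --pt "-0.2 0 0 0 0 0"

```text
time_s: 12.0
position: [0.5073, 0.1627, 0.0404]
ee_rot: [0.994, 0.108, 0.005, -0.0]
ft_force: [16.7, 3.9, -11.8]
grip_width: 0.0164
grasp_force: 40.3
```

Run:
```python
from h import *
s=observe();print(s['time_s'],s['position'],s['ft_force'],s['joint_efforts'])
```

```text
12.0 [0.50734802 0.16266178 0.04038145] [ 16.66714056   3.88712639 -11.82478643] [ 1.27396010e+00 -5.10230935e+01 -8.30046773e+00 -2.20897291e-01
  4.00582328e+00  3.62859783e-02]
```

Run:
```python
from h import *
a,_=read_camera("wrist")
b,_=read_camera("scene")
cv2.imwrite('pics/g.png',np.hstack([cv2.resize(a,(400,300)),cv2.resize(b[150:300,140:340],(400,300))]))
```

```text
(no output)
```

View pics/g.png

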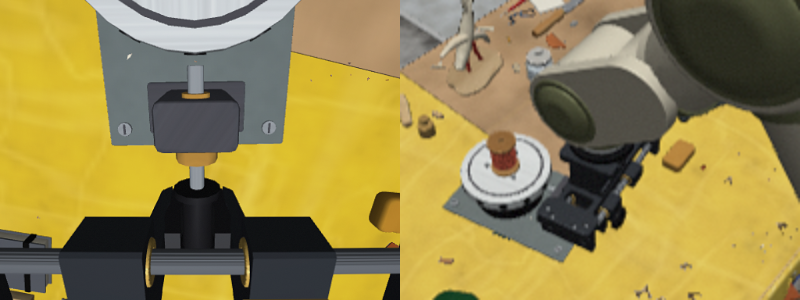

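The pin's tip at (195,65) is clear of the plate's rim, the rod shows behind the bush at (197,175), and the spool is standing at (502,155). I'll hand the job in.

```bash
python3 -c "
from bench import env
print(env.job_done())"
```

```text
the job is handed in; nothing more can be done
None
```

I handed the job in with the dial within about 1.5° of the tab by camera, the pin held about 14 mm back at its stop under a 40 N grip, and the spool still standing on its plate; no verdict came back.

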